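Set out the gouge and the parting tool

ROBOT

A 7-joint arm with a two-finger parallel gripper is mounted at the origin on the work surface. World frame = base frame: x ahead of the robot, y to its left, z up, the work surface at z = 0. Lengths are in mm, angles in rad, forces in N, time in s.
With the tool pointing down it reaches from about 425 to 1025 mm from the base axis. Payload 9.4 kg.
Tool frame: the origin (TCP) lies on the centre line of the jaws, within the pads' length; the fingertips stand 25 mm ahead of it and the grasp point (between the pads) lies 6 mm ahead of it (tips_ahead is the distance from the TCP to the fingertips, in mm); z points along the fingers, y is the direction in which the jaws open and shut (so a half turn about z gives the same grasp; the last joint's range is limited). The gripper opens to 85 mm and grips with 20 to 120 N. Pads are 22 mm wide; open, the fingers measure 114 mm over their backs; the gripper's body (76 mm by 85 mm) begins 54 mm behind the grasp point. The pads swing forward as they close: fully open they stand 13 mm farther back than shut.
Start: joints at [1.094, 0.599, -0.003, 1.599, 0.002, 0.943, -0.08], TCP at [282.187, -667.829, 256.275] pointing down, gripper open.
Joint ranges: [-2.57, 2.57], [-0.35, 1.97], [-1.29, 1.29], [0.11, 2.56], [-1.05, 4.19], [0.11, 1.86], [-2.63, 2.63]. Speed limits (rad/s): [2.22, 2.22, 3.01, 3.01, 3.14, 3.14, 3.14].

INTERFACE

Orientations are given as [roll, pitch, yaw] about the fixed x, y, z axes, in that order (R = Rz(yaw) Ry(pitch) Rx(roll)).
In Python, from station import reach, servo_line, goto_joints, open_jaws, grasp, hold, solve_ik, grab_frame, calibration, Unreachable, finish_job, read_t, read_joints, read_joint_vel, read_tau, read_eef_pos, read_tcp_rot, read_force, read_moment, read_opening, tips_ahead gives the robot as it stands. Calls block until the motion is done:
- reach(position, orientation): joint-space move of the TCP to a pose.
- servo_line(position, rot=None, velocity=150): straight line of the TCP; rot=None keeps the orientation; velocity is the mean speed in mm/s.
- goto_joints(angles): joint-space move.
- open_jaws() and grasp(squeeze=None): open the fingers fully, or close them until they stop; squeeze is the grip in N (None keeps the last).
- hold(seconds).
- solve_ik(position, orientation): joint angles nearest the present ones, or None.
- grab_frame(name): name is "scene" or "top"; returns (picture, depth): 480x640x3 uint8, blue, green, red; 480x640 float32, mm along the optical axis (not along the pixel's ray), 0 where there is no reading.
- calibration(name): a dict with "fovy" (degrees; the focal length in pixels is half the picture's height over the tangent of half this angle, whatever the lens; pixels are square), "cx", "cy" (the principal point, pixels), "view" (4x4, takes a point from world to camera coordinates). Camera axes: x right, y down, z forward; pixel columns grow to the right and rows downward; lengths in mm; the calibration is good to about 2 mm. A picture is of the moment at which its call begins. calibration takes no time and is no camera call.
A pose or a line that the arm cannot do raises Unreachable and nothing moves.
- finish_job(): hands the job in, once; it reports no verdict.
Readings, each from a call of its own:
- read_t(): time.
- read_joints(): joint angles.
- read_joint_vel(): joint speeds.
- read_tau(): joint torques, N m.
- read_eef_pos(): TCP position.
- read_tcp_rot(): TCP orientation.
- read_force(): force on the tool from outside, world axes, zero at the start.
- read_moment(): the same for the moment, N m.
- read_opening(): opening from 0.0 (shut) to 1.0 (fully open).
Only numpy, scipy, OpenCV 4.12 (cv2) and the standard library are available. Lean on these libraries where they do the work, as an engineer would, in place of code of your own. Each camera call takes 0.05 s, during which the arm holds its last target.

TASK

Set out the first two tools for turning the next blank: pull the roughing gouge (wide trough-shaped blade) and the parting tool (thin blade standing on edge) out of their spring clips one at a time, in either order, and lay each across both rails of the tool rest in a free notch of its own, handle in the notches and pointing the same way as on the clip board, towards the robot. Lower them in with the gripper instead of dropping them, and let go; do not let either fall on the bench. Leave the other two tools in their clips and everything else where it is.

Things in the scene. Friction and masses are not known exactly. Their poses are not given: they have to be found in the camera images.
- clipboard: Clip board fixed to the bench: plywood base 150 x 270 x 12 mm, two battens along its y at x = -48 and +48 mm, on each four spring-steel clips at y = -99, -33, 33 and 99 mm. Four tools lie along its x, blades to +x, each in one clip of both battens, handle axis 45 mm above the bench; which tool lies where varies. Origin: centre of the base's underside.
- clip_mid (a point): Middle of the clip board at the height of the handles' axes. The clips (14 mm wide along the handle) open upwards and rise 17 mm above the axis; their inturned lips hold the handle. It pulls straight up: 12 to 16 N over the first 10 mm, free of the lips after 22 mm. Between the battens 70 mm of handle is free to grasp.
- gouge: ROUGHING GOUGE: blade a deep U trough 32 mm wide, open upwards, end square. 255 mm long, lying along its local x, blade to +x: round dark wood handle 24 mm in diameter with its butt at x = -85 mm, brass ferrule 23 mm in diameter at x = 70 to 84, blade to x = 170. Origin on the handle's axis, midway between its two clips. 0.14 to 0.2 kg, balances at x = 36 mm.
- gouge_tip (a point): Point on the roughing gouge's axis at the end of its blade, 170 mm ahead of its origin.
- parting: PARTING TOOL: blade on edge, 5 mm wide seen from above, 19 mm high, pointed. 255 mm long, lying along its local x, blade to +x: round dark wood handle 24 mm in diameter with its butt at x = -85 mm, brass ferrule 23 mm in diameter at x = 70 to 84, blade to x = 170. Origin on the handle's axis, midway between its two clips. 0.13 to 0.19 kg, balances at x = 21 mm.
- parting_tip (a point): Point on the parting tool's axis at the end of its blade, 170 mm ahead of its origin.
- skew: SKEW CHISEL, stays in its clips: flat blade 17 mm wide, slanting end. 255 mm long, lying along its local x, blade to +x: round dark wood handle 24 mm in diameter with its butt at x = -85 mm, brass ferrule 23 mm in diameter at x = 70 to 84, blade to x = 170. Origin on the handle's axis, midway between its two clips. 
- scraper: ROUND-NOSE SCRAPER, stays in its clips: flat blade 17 mm wide, rounded end. 255 mm long, lying along its local x, blade to +x: round dark wood handle 24 mm in diameter with its butt at x = -85 mm, brass ferrule 23 mm in diameter at x = 70 to 84, blade to x = 170. Origin on the handle's axis, midway between its two clips. 
- rest: Notched tool rest fixed to the bench: plywood base 150 x 250 x 12 mm, two rails along its y, 14 mm thick, at x = -48 and +48 mm, tops 50 mm above the bench. Each has three 90-degree V notches, 44 mm wide at the top, at y = -75, 0 and 75 mm. A handle in a notch of both rails lies along the rest's x, axis 45 mm above the bench; blades point to +x. Origin: centre of the base's underside.
- notch0 (a point): Seat of the notch at y = -75 mm: where the handle's axis comes to lie, midway between the rails, 45 mm above the bench. Free.
- notch1 (a point): The same for the middle notch. Free.
- notch2 (a point): The same for the notch at y = +75 mm. Taken: the spindle gouge lies there.
- spare: Spindle gouge, stays on the rest in the notch at y = +75 mm: round 12 mm blade and a lighter brown handle; sizes and origin as the other tools.
- wax_tin: Round steel tin, 72 mm in diameter, 42 mm high, beyond the clip board and rest; origin under its centre. Leave alone.
- baluster: Turned light wooden piece standing up, 44 mm in diameter, 120 mm high, at the robot's left; origin under its centre. Leave alone.
- slip_stone: Grey sharpening stone lying flat, 45 x 110 x 14 mm, beyond the clip board and rest; origin under its centre. Leave alone.
- mallet: Round carver's mallet standing on its head, 84 mm in diameter, 200 mm high, at the robot's right; origin under its centre. Leave alone.
- blank: Square light wooden blank lying down, 300 x 50 x 50 mm, at the robot's left; origin under its centre. Leave alone.
- calipers: Steel outside calipers lying flat, 8 mm high, 130 x 95 mm, at the robot's right; origin under the pivot. Leave alone.

How it is judged (in metres and radians):
On the way, in this order (a step that is already met when the one before it is completed fails the run):
1. one of the two tools is lowered over a notch by the gripper, to within 25 mm of its seat (((x of gouge in the frame of rest between -0.03 and 0.03 m and y of gouge in the frame of rest between -0.09 and 0.09 m and z of gouge in the frame of rest between 0.039 and 0.07 m and angle between the x axis of gouge and the x axis of rest, either way round below 0.15 rad and x of gouge_tip in the frame of rest above 0 m and contact force between the fingers and gouge above 0.3 N) or (x of parting in the frame of rest between -0.03 and 0.03 m and y of parting in the frame of rest between -0.09 and 0.09 m and z of parting in the frame of rest between 0.039 and 0.07 m and angle between the x axis of parting and the x axis of rest, either way round below 0.15 rad and x of parting_tip in the frame of rest above 0 m and contact force between the fingers and parting above 0.3 N))).
2. that tool lies in its notch and the other is lowered over another notch by the gripper, to within 25 mm of its seat (((x of gouge in the frame of rest between -0.03 and 0.03 m and y of gouge in the frame of rest between -0.09 and 0.09 m and z of gouge in the frame of rest between 0.039 and 0.051 m and angle between the x axis of each of gouge, parting and the x axis of rest, either way round below 0.15 rad and x of each of gouge_tip, parting_tip in the frame of rest above 0 m and x of parting in the frame of rest between -0.03 and 0.03 m and y of parting in the frame of rest between -0.09 and 0.09 m and z of parting in the frame of rest between 0.039 and 0.07 m and contact force between the fingers and parting above 0.3 N) or (x of parting in the frame of rest between -0.03 and 0.03 m and y of parting in the frame of rest between -0.09 and 0.09 m and z of parting in the frame of rest between 0.039 and 0.051 m and angle between the x axis of each of parting, gouge and the x axis of rest, either way round below 0.15 rad and x of each of parting_tip, gouge_tip in the frame of rest above 0 m and x of gouge in the frame of rest between -0.03 and 0.03 m and y of gouge in the frame of rest between -0.09 and 0.09 m and z of gouge in the frame of rest between 0.039 and 0.07 m and contact force between the fingers and gouge above 0.3 N))).
At the end, for the whole second after the job is handed in: Gouge and parting tool each at rest down in a notch of both rails (axis within 6 mm of seat height), origin within 30 mm of mid-rail lengthwise, blade to the rest's +x. Skew and scraper moved under 15 mm, spindle gouge under 20, other loose things under 30 (x of gouge in the frame of rest between -0.03 and 0.03 m and y of gouge in the frame of rest between -0.09 and 0.09 m and z of gouge in the frame of rest between 0.039 and 0.051 m and angle between the x axis of each of gouge, parting and the x axis of rest, either way round below 0.15 rad and x of each of gouge_tip, parting_tip in the frame of rest above 0 m and x of parting in the frame of rest between -0.03 and 0.03 m and y of parting in the frame of rest between -0.09 and 0.09 m and z of parting in the frame of rest between 0.039 and 0.051 m and linear speed of each of gouge, parting below 0.02 m/s and distance of spare from where it was at the start of the episode below 0.02 m and distance of each of skew, scraper from where it was at the start of the episode below 0.015 m and distance of each of wax_tin, baluster, slip_stone, mallet, blank, calipers from where it was at the start of the episode below 0.03 m); the robot touches nothing.
It fails at once if the skew or the scraper is moved by more than 15 mm, or the spindle gouge on the rest by more than 20 mm (distance of any of skew, scraper from where it was at the start of the episode above 0.015 m or distance of spare from where it was at the start of the episode above 0.02 m).
It fails at once if another loose thing on the bench is moved by more than 30 mm (distance of any of wax_tin, baluster, slip_stone, mallet, blank, calipers from where it was at the start of the episode above 0.03 m).
It fails at once if the roughing gouge or the parting tool falls on the bench or on a base (height (world z) of any of gouge, parting below 0.03 m).
It also fails if it takes over 64 s, if anything falls off the work surface, if the arm or the gripper's body presses on something with over 40 N, if the wrist force passes 120 N, or if a joint passes its speed limit or range.

## Working session

There is one attempt and no reset: what is moved stays moved. The work goes in short steps, each a Python script; the robot and the scene stay as the last script left them, time stands still between calls to the robot, and variables do not carry over. Pictures are saved under pics/ and viewed, and the job is handed in when it is done.

```bash
ls; mkdir -p pics; python3 - <<'E'
from station import *
import cv2,numpy as np
print(read_t(),read_eef_pos(),read_tcp_rot(),tips_ahead if not callable(tips_ahead) else tips_ahead())
for n in("scene","top"):
    p,d=grab_frame(n);cv2.imwrite(f"pics/{n}0.png",p);np.savez(f"{n}0.npz",p=p,d=d);c=calibration(n);print(n,c)
    print((d>0).mean())
E
```

```text
pics
0.0 [ 282.03440471 -667.40842213  255.39685878] [-3.13997025e+00  1.16968309e-04  3.99902025e-01] 25.0
scene {'fovy': 57.20525820993583, 'cx': 317.3025301397519, 'cy': 243.58017440049736, 'view': array([[-5.34730311e-01,  8.45009275e-01,  4.77703880e-03,
         3.25979082e+02],
       [ 4.70874626e-01,  3.02658771e-01, -8.28658407e-01,
        -1.90580174e+02],
       [-7.01669852e-01, -4.40859381e-01, -5.59734245e-01,
         1.52180906e+03],
       [ 0.00000000e+00,  0.00000000e+00,  0.00000000e+00,
         1.00000000e+00]])}
0.995927734375
top {'fovy': 56.96240473757893, 'cx': 316.552816664491, 'cy': 241.0171422425273, 'view': array([[-6.92112308e-05, -9.99994358e-01, -3.35847260e-03,
        -2.68258928e+01],
       [-9.81965718e-01,  7.02912316e-04, -1.89057756e-01,
         5.63771257e+02],
       [ 1.89059050e-01,  3.28482004e-03, -9.81960226e-01,
         1.20154974e+03],
       [ 0.00000000e+00,  0.00000000e+00,  0.00000000e+00,
         1.00000000e+00]])}
0.9960579427083334
```

View pics/scene0.png

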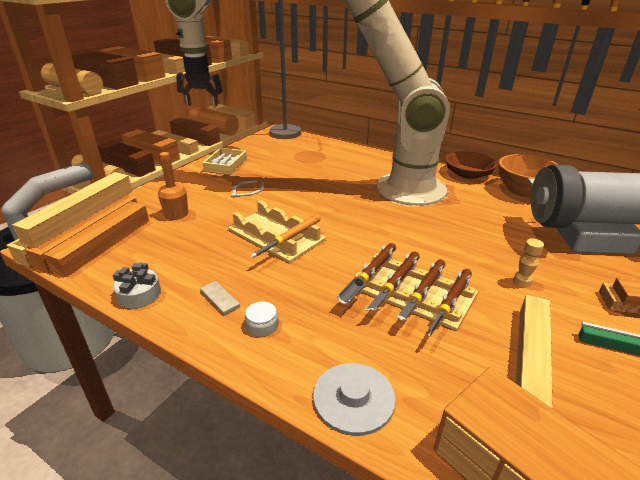

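View pics/top0.png

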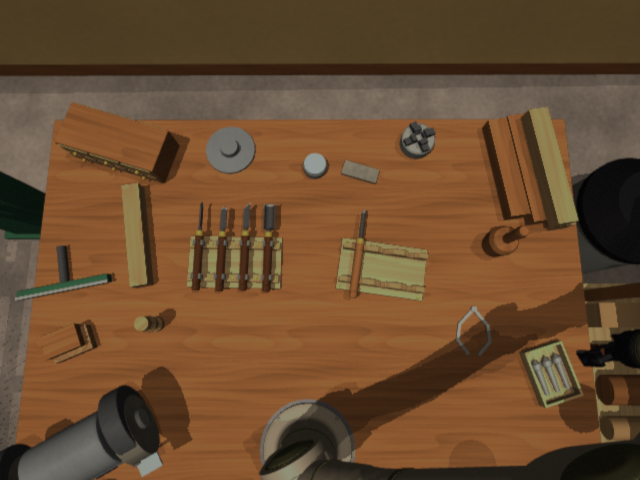

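```bash
python3 - <<'E'
import cv2,numpy as np
t=np.load("top0.npz")['p'];s=np.load("scene0.npz")['p']
cv2.imwrite("pics/c1.png",cv2.resize(t[195:300,180:290],None,fx=5.6,fy=5.6,interpolation=cv2.INTER_CUBIC))
cv2.imwrite("pics/c2.png",cv2.resize(t[200:305,330:435],None,fx=5.6,fy=5.6,interpolation=cv2.INTER_CUBIC))
cv2.imwrite("pics/c3.png",cv2.resize(s[190:340,220:480],None,fx=3,fy=3,interpolation=cv2.INTER_CUBIC))
E
```

```text
(no output)
```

View pics/c1.png

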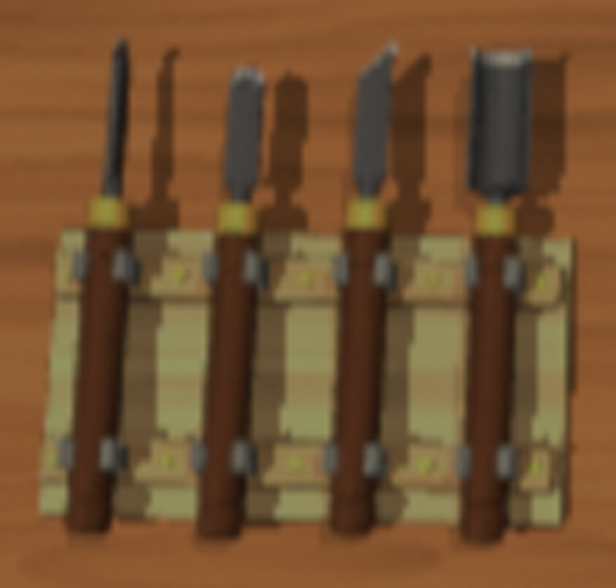

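View pics/c2.png

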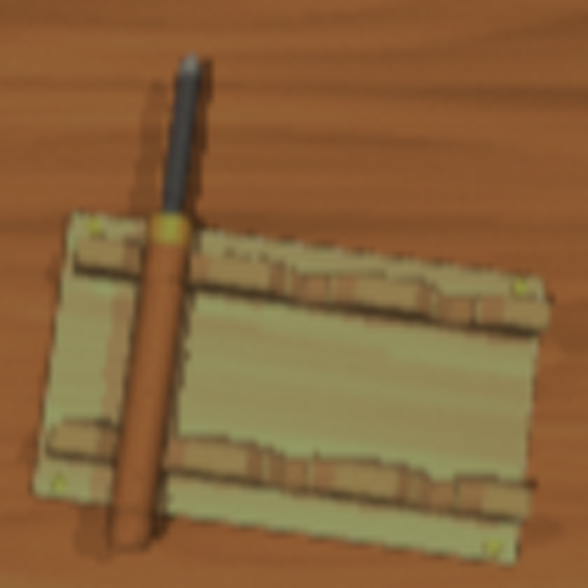

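View pics/c3.png

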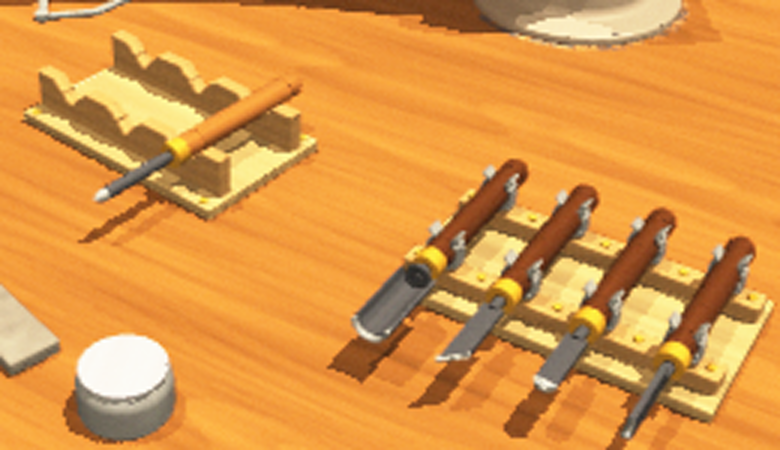

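```bash
cat > h.py <<'E'
import numpy as np,cv2
from station import *
def cal(n):
    c=calibration(n);f=240/np.tan(np.radians(c['fovy']/2));return f,c['cx'],c['cy'],np.array(c['view'])
def ray(n,u,v):
    f,cx,cy,V=cal(n);R=V[:3,:3];o=-R.T@V[:3,3];d=R.T@np.array([(u-cx)/f,(v-cy)/f,1]);return o,d
def atz(n,u,v,z):
    o,d=ray(n,u,v);return o+d*(z-o[2])/d[2]
def tri(a,b):
    o1,d1=ray("top",*a);o2,d2=ray("scene",*b)
    A=np.stack([d1,-d2],1);s=np.linalg.lstsq(A,o2-o1,rcond=None)[0]
    p,q=o1+d1*s[0],o2+d2*s[1];return (p+q)/2,np.linalg.norm(p-q)
def cloud(n,d):
    f,cx,cy,V=cal(n);v,u=np.mgrid[:480,:640];c=np.stack([(u-cx)/f*d,(v-cy)/f*d,d],-1)
    return (c-V[:3,3])@V[:3,:3]
E
python3 - <<'E'
from h import *
np.set_printoptions(precision=1,suppress=True)
def cp(u,v,s,x0,y0): return ((u+.5)/s-.5+x0,(v+.5)/s-.5+y0)
T=lambda u,v:cp(u,v,5.6,180,195)
T2=lambda u,v:cp(u,v,5.6,330,200)
S=lambda u,v:cp(u,v,3,220,190)
for n,a,b in[("gouge fer",T(495,218),S(430,262)),("part fer",T(108,212),S(677,355)),("gouge butt",T(482,535),S(518,165)),("part butt",T(88,525),S(742,243)),("spare fer",T2(169,229),S(180,150)),("spare butt",T2(131,543),S(295,85))]:
    print(n,*tri(a,b), atz("top",*a,45))
for nm,cs in (("rest",[(72,212),(548,280),(517,562),(35,495)]),):
    P=np.array([atz("top",*T2(*c),12) for c in cs]);print(nm,P,P.mean(0));print(np.linalg.norm(np.roll(P,-1,0)-P,axis=1))
for n in("top","scene"):
    z=np.load(n+"0.npz");X=cloud(n,z['d']);hsv=cv2.cvtColor(z['p'],cv2.COLOR_BGR2HSV)
    print(n,"bench z",np.percentile(X[300:310,200:400,2] if n=="top" else X[330:340,300:320,2],[10,50,90]))
    x,y,h=X[...,0],X[...,1],X[...,2]
    print("tools");
    m=(x>400)&(x<650)&(y>-10)&(y<260)&(h>47)&(h<75)
    print(m.sum())
    import scipy.ndimage as nd
    l,k=nd.label(m)
    for i in range(1,k+1):
        q=X[l==i]
        if len(q)<25: continue
        c,v=np.median(q,0),np.linalg.svd(q[:,:2]-q[:,:2].mean(0))[2][0];v*=np.sign(v[0])
        print(len(q),q.mean(0),np.degrees(np.arctan2(v[1],v[0])),np.percentile(q[:,2],[50,90]))
E
```

```text
gouge fer [586.5 111.9  49.5] 0.23871137575996543 [587.4 112.3  45. ]
part fer [589.1 310.1  51.4] 2.0426614865484267 [590.7 310.8  45. ]
gouge butt [425.3 114.5  50.1] 0.7467277314517227 [425.6 115.4  45. ]
part butt [430.3 311.2  49.9] 0.6008337316372078 [430.6 312.8  45. ]
spare fer [ 565.  -148.4   49.7] 3.7757201792417616 [ 566.9 -150.5   45. ]
spare butt [ 407.1 -127.6   43.8] 2.592989532774825 [ 407.6 -128.6   45. ]
rest [[ 582.4 -103.    12. ]
 [ 546.1 -350.7   12. ]
 [ 400.1 -328.    12. ]
 [ 434.3  -82.3   12. ]] [ 490.7 -216.    12. ]
[250.4 147.8 248.1 149.6]
top bench z [-4.2 -1.   2.4]
tools
1612
510 [508.8 244.3  54. ] -1.320424760542777 [53.8 58.7]
497 [510.4 178.6  54.1] -1.0809403891416287 [53.9 58.3]
508 [508.2 112.8  54. ] -1.0881530385499993 [54.1 58.2]
scene bench z [-1.   0.4  2.2]
tools
1729
483 [523.2 114.5  54.8] -1.3384045939897213 [55.3 58.6]
584 [538.5 179.4  53.9] -1.5471723992563937 [54.8 58.3]
613 [537.9 245.   53.9] -1.5940064231074476 [54.7 58.2]
28 [625.3  96.1  48.6] -2.6890187176501654 [48.5 49.6]
```

```bash
python3 - <<'E'
from h import *
np.set_printoptions(precision=1,suppress=True)
import scipy.ndimage as nd
for n in("top","scene"):
    z=np.load(n+"0.npz");X=cloud(n,z['d']);x,y,h=X[...,0],X[...,1],X[...,2]
    for nm,c,yaw in(("g",(512,113.5),-1.2),("sk",(512,179),-1.2),("sc",(513,245),-1.2),("p",(514,311.5),-1.2),("spare",(501,-142),-8.1)):
        a=np.radians(yaw);u=(x-c[0])*np.cos(a)+(y-c[1])*np.sin(a);w=-(x-c[0])*np.sin(a)+(y-c[1])*np.cos(a)
        m=(abs(w)<16)&(abs(u)<36)&(h>43)&(h<65)
        # cylinder fit r=12: w0,slope,z0
        from scipy.optimize import least_squares
        U,W,H=u[m],w[m],h[m]
        r=least_squares(lambda p:np.hypot(W-p[0]-p[1]*U,H-p[2])-12,[0,0,45],loss='soft_l1')
        print(n,nm,m.sum(),"w0 %.1f yaw %.2f z %.1f rms %.1f"%(r.x[0],yaw+np.degrees(r.x[1]),r.x[2],np.sqrt(np.mean(r.fun**2))))
    m=(h>30)&(x>250)&(x<700)&(y<-380)&(y>-560)
    print("mallet",np.median(X[m],0),X[m].min(0),X[m].max(0))
    m=(h>60)&(x>250)&(x<500)&(y<470)&(y>330)
    if m.any():print("balu",np.median(X[m],0),X[m].min(0),X[m].max(0))
for p in [((510,112,56),-1.2),((514,310,56),-1.2),((490,-216,56),-8.1),((480,-290,56),-8.1)]:
    for off in(0,np.pi):
        print(p,solve_ik(list(p[0]),[np.pi,0,np.radians(p[1])+off]))
E
```

```text
top g 207 w0 -0.0 yaw -0.88 z 43.6 rms 2.0
top sk 210 w0 0.4 yaw -0.64 z 43.8 rms 2.1
top sc 206 w0 0.6 yaw -0.95 z 43.5 rms 2.3
top p 214 w0 0.1 yaw -0.73 z 43.6 rms 2.1
top spare 214 w0 1.4 yaw -8.51 z 44.0 rms 2.1
mallet [ 555.3 -534.3   91.7] [ 520.  -559.8   30.1] [ 602.9 -504.8  204. ]
balu [332.1 421.6 115.9] [313.7 407.5  60.5] [353.7 447.6 125.8]
scene g 178 w0 -1.7 yaw -1.17 z 45.3 rms 1.1
scene sk 185 w0 -1.2 yaw -1.31 z 45.1 rms 1.0
scene sc 200 w0 -1.0 yaw -0.52 z 45.1 rms 1.0
scene p 211 w0 -1.6 yaw -1.13 z 45.0 rms 0.9
scene spare 164 w0 -0.2 yaw -8.17 z 45.8 rms 1.5
mallet [ 573.9 -534.6   89.2] [ 531.  -559.8   30.1] [ 607.3 -503.   202.8]
balu [347.1 429.   98. ] [315.2 407.7  60.3] [358.3 449.1 123.1]
((510, 112, 56), -1.2) [-0.4  0.7  0.1  2.2 -0.3  0.3 -1.6]
((510, 112, 56), -1.2) [-0.1  0.7 -0.4  2.2  0.7  0.4  0.5]
((514, 310, 56), -1.2) [-0.7  0.7  0.   2.  -0.1  0.4 -2.2]
((514, 310, 56), -1.2) [-0.1  0.9 -0.8  2.   1.   0.7  0. ]
((490, -216, 56), -8.1) [ 0.3  0.7  0.1  2.2 -0.2  0.3 -1.2]
((490, -216, 56), -8.1) [ 0.6  0.7 -0.4  2.2  0.7  0.4  1. ]
((480, -290, 56), -8.1) [ 0.4  0.7  0.1  2.1 -0.2  0.3 -1.1]
((480, -290, 56), -8.1) [ 0.8  0.7 -0.5  2.1  0.7  0.5  1.2]
```

```bash
python3 - <<'E'
from h import *
np.set_printoptions(precision=2,suppress=True)
y=np.radians(-1.1);O=[np.pi,0,y]
p=read_eef_pos();servo_line([p[0],p[1],330])
reach([522,106.5,200],O);print(read_t(),read_eef_pos())
servo_line([522,106.5,85],O)
print(read_t(),read_eef_pos(),read_force())
p,d=grab_frame("scene");cv2.imwrite("pics/a1.png",cv2.resize(p[140:340,270:500],None,fx=3,fy=3))
p,d=grab_frame("top");cv2.imwrite("pics/a2.png",cv2.resize(p[180:310,170:310],None,fx=4,fy=4))
E
```

```text
3.625 [522.3  105.79 200.04]
4.5417 [522.32 106.56  85.52] [ 0.01 -0.56 -0.88]
```

View pics/a1.png

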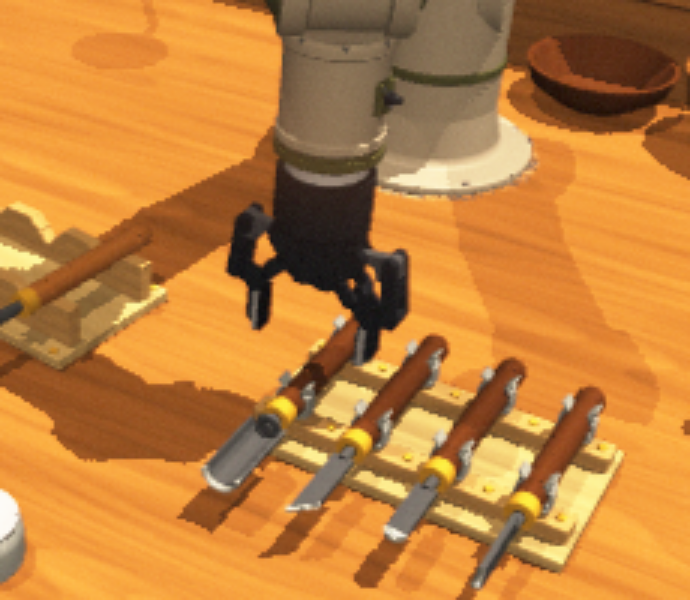

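View pics/a2.png

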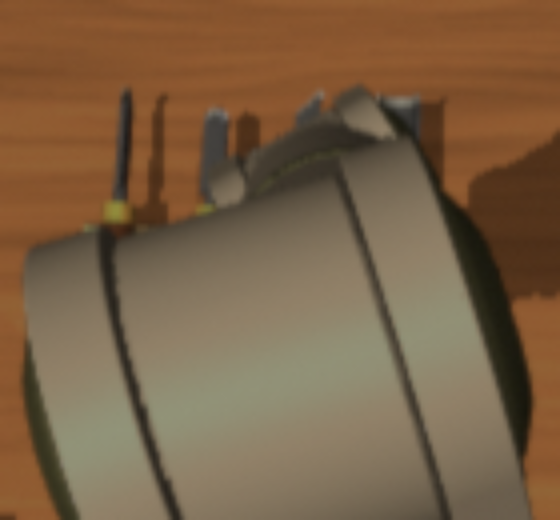

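```bash
python3 - <<'E'
from h import *
np.set_printoptions(precision=2,suppress=True)
for z in(72,64,57):
    servo_line([522,106.5,z],velocity=60);f=read_force();print(read_eef_pos(),f)
    if abs(f[2])>6: break
p,d=grab_frame("scene");cv2.imwrite("pics/b1.png",cv2.resize(p[180:310,300:460],None,fx=5,fy=4.6))
E
```

```text
[521.72 106.44  71.57] [-0.18 -0.22 -0.42]
[521.77 106.46  63.57] [ 0.02 -0.4   0.45]
[521.77 106.44  56.59] [ 0.2  -0.19 -0.7 ]
```

View pics/b1.png

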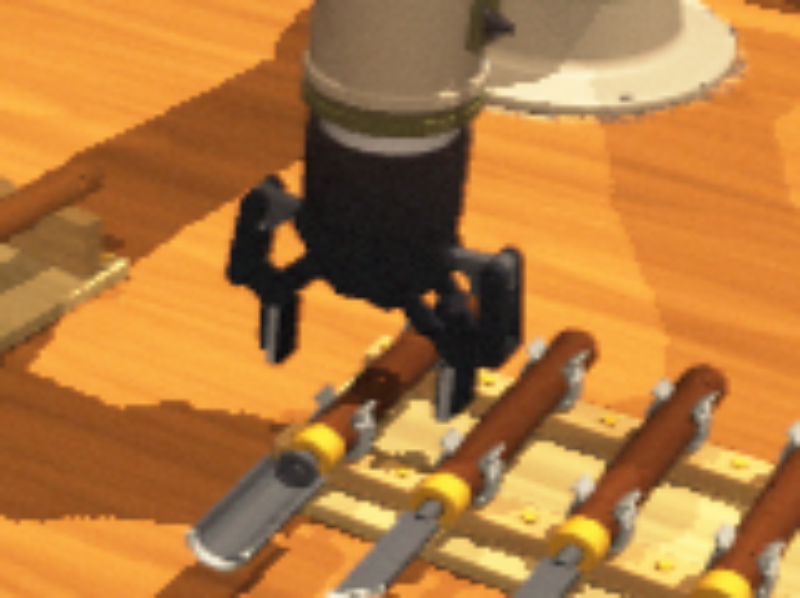

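```bash
python3 - <<'E'
from h import *
np.set_printoptions(precision=2,suppress=True)
grasp(20);print(read_t(),read_eef_pos(),read_force(),read_opening())
p,d=grab_frame("scene");cv2.imwrite("pics/b2.png",cv2.resize(p[180:310,300:460],None,fx=5,fy=4.6))
E
```

```text
6.1917 [522.87 111.19  58.04] [-3.25 13.79 10.19] 0.2713328485039029
```

View pics/b2.png

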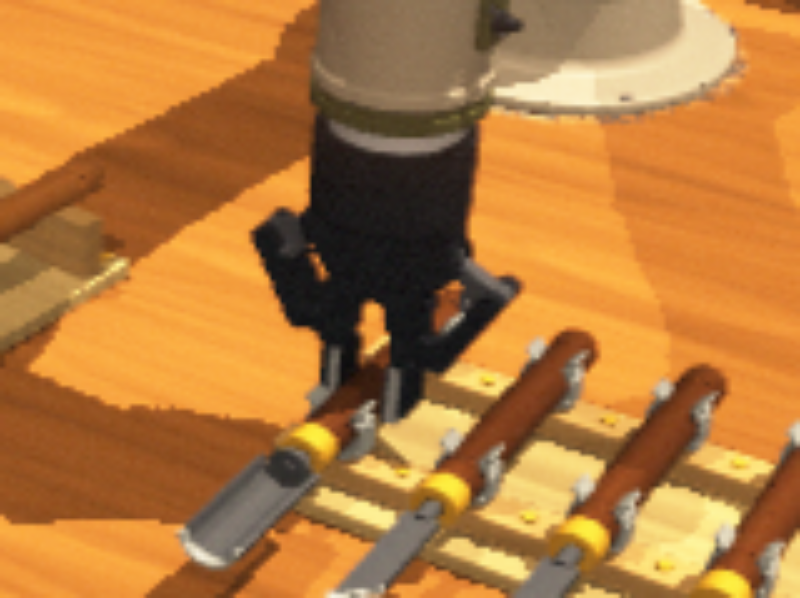

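```bash
python3 - <<'E'
from h import *
np.set_printoptions(precision=2,suppress=True)
servo_line([522,112.2,58],velocity=40);print(read_eef_pos(),read_force(),read_opening())
grasp(90);print(read_t(),read_eef_pos(),read_force(),read_opening())
for z in(64,72,85,110):
    servo_line([522,112.2,z],velocity=40);print(read_eef_pos(),read_force(),read_opening())
servo_line([522,112.2,190],velocity=120);hold(.2)
print(read_t(),read_eef_pos(),read_force(),read_moment(),read_opening())
p,d=grab_frame("scene");cv2.imwrite("pics/b3.png",cv2.resize(p[120:310,260:490],None,fx=3.4,fy=3.1))
E
```

```text
[522.32 113.42  58.21] [-0.18  6.49  2.11] 0.26919452383501136
6.75 [522.35 113.42  58.46] [-1.55  7.06  6.29] 0.24558644980608366
[521.71 112.65  63.8 ] [-0.06  4.75 -3.08] 0.24539085927794027
[521.7  112.21  72.07] [-2.19  4.38  3.39] 0.24516952411599344
[522.07 111.33  85.18] [-0.12 -0.35 -1.99] 0.24764571037408106
[521.95 112.16 110.03] [-0.4   0.43 -1.83] 0.24207172292071633
9.6667 [521.66 112.13 189.22] [ 0.55 -0.88 -1.64] [-0.03 -0.02  0.  ] 0.25008280612961914
```

View pics/b3.png

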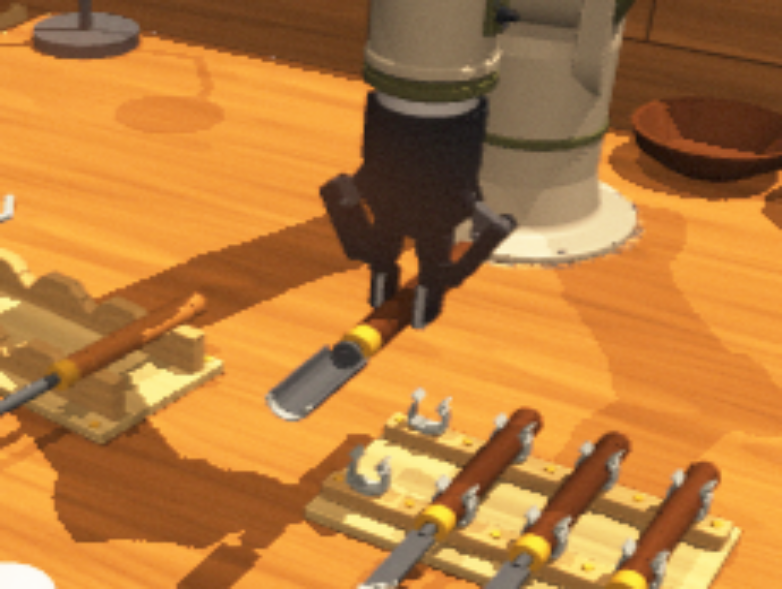

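```bash
python3 - <<'E'
from h import *
np.set_printoptions(precision=1,suppress=True)
p,d=grab_frame("scene");np.savez("held1.npz",p=p,d=d)
X=cloud("scene",d);h=cv2.cvtColor(p,cv2.COLOR_BGR2HSV)
m=(X[...,2]>130)&(X[...,2]<215)&(abs(X[...,1]-112)<22)&(X[...,0]>400)&(X[...,0]<700)
fer=m&(h[...,0]>15)&(h[...,0]<35)&(h[...,1]>120)&(h[...,2]>120)
print(fer.sum(),np.median(X[fer],0),X[fer].min(0),X[fer].max(0))
br=m&(h[...,0]<13)&(h[...,1]>100);Q=X[br]
print(len(Q),Q.min(0),Q.max(0))
from scipy.optimize import least_squares
def f(q):
    U=Q[:,0]-510;return np.hypot(Q[:,1]-q[0]-q[1]*U,Q[:,2]-q[2]-q[3]*U)-12
r=least_squares(f,[112,0,176,0],loss='soft_l1');print(r.x[0],np.degrees(r.x[1]),r.x[2],np.degrees(r.x[3]))
met=m&(X[...,0]>605);print(X[met].max(0),X[met].min(0))
E
```

```text
70 [587.5 113.4 183.5] [575.5  96.3 171.5] [601.7 120.3 188.2]
290 [426.7  90.6 166.6] [659.1 133.9 214.7]
108.00800313095604 0.3934096521138262 177.67874915200423 -1.036153762971124
[678.5 123.4 185.3] [605.1  90.2 164.4]
```

```bash
python3 - <<'E'
from h import *
np.set_printoptions(precision=2,suppress=True)
O=[np.pi,0,np.radians(-8.2)]
servo_line([502.3,-217.7,190],O,velocity=150);print(read_t())
servo_line([502.3,-217.7,85],velocity=120);hold(.2);print(read_eef_pos(),read_force())
p,d=grab_frame("scene");cv2.imwrite("pics/d1.png",cv2.resize(p[130:280,190:390],None,fx=3.9,fy=3.9))
p,d=grab_frame("top");cv2.imwrite("pics/d2.png",cv2.resize(p[190:310,320:440],None,fx=4.5,fy=4.5))
E
```

```text
12.1167
[ 502.61 -217.85   85.69] [-0.62  0.81 -1.77]
```

View pics/d1.png

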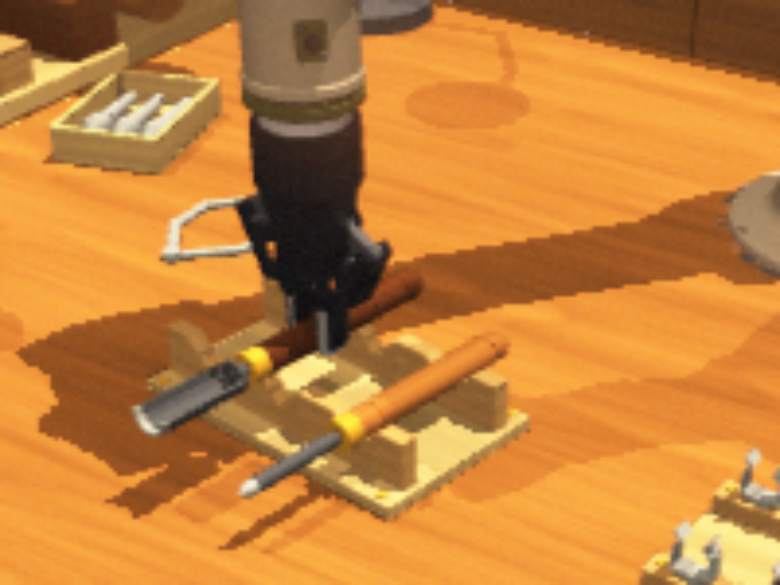

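View pics/d2.png

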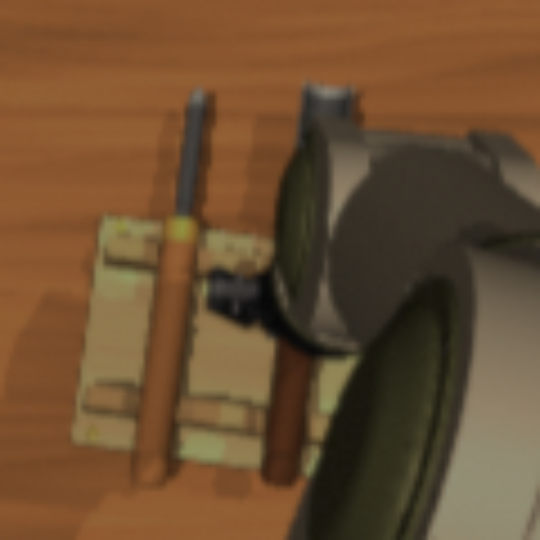

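```bash
python3 - <<'E'
from h import *
np.set_printoptions(precision=2,suppress=True)
for z in(70,64,61,59.5,58.5,57.5,56.5,55.5):
    servo_line([502.3,-217.7,z],velocity=40);hold(.1);f=read_force();print(read_eef_pos(),f)
    if f[2]>5: break
p,d=grab_frame("scene");cv2.imwrite("pics/d3.png",cv2.resize(p[130:280,190:390],None,fx=3.9,fy=3.9))
E
```

```text
[ 502.34 -217.69   69.98] [-0.06  0.03 -2.73]
[ 502.26 -217.67   63.94] [-0.13 -0.61 -1.94]
[ 502.53 -217.56   61.04] [ 1.03  1.62 -1.58]
[ 502.64 -217.07   59.87] [-0.68  4.19  5.48]
```

View pics/d3.png

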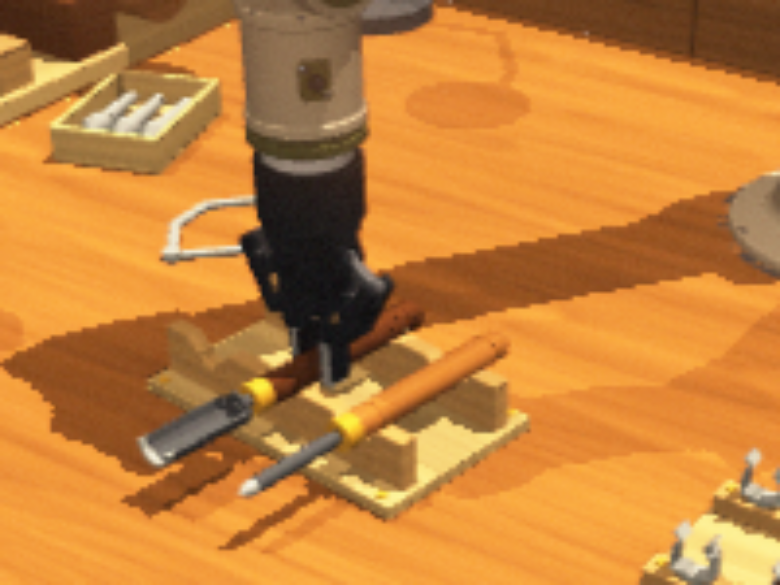

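```bash
python3 - <<'E'
from h import *
np.set_printoptions(precision=2,suppress=True)
servo_line([502.3,-216.2,58.5],velocity=30);hold(.2);print(read_eef_pos(),read_force())
servo_line([502.3,-216.2,57.5],velocity=30);hold(.2);print(read_eef_pos(),read_force())
grasp(20);hold(.2);print(read_eef_pos(),read_force())
open_jaws();print(read_t(),read_eef_pos(),read_force(),read_opening())
servo_line([502.3,-216.2,75],velocity=60);print(read_force())
servo_line([502.3,-216.2,200],velocity=150)
p=read_eef_pos()
O=[np.pi,0,np.radians(-1.1)]
servo_line([525,316.6,200],O,velocity=200);print(read_t(),read_eef_pos())
p,d=grab_frame("scene");np.savez("s2.npz",p=p,d=d);cv2.imwrite("pics/e1.png",p)
X=cloud("scene",d);x,y,h=X[...,0],X[...,1],X[...,2]
from scipy.optimize import least_squares
for nm,c,yaw in(("g",(490.7,-216),-8.1),("spare",(501,-142),-8.1),("p",(514,311.5),-1.1)):
        a=np.radians(yaw);u=(x-c[0])*np.cos(a)+(y-c[1])*np.sin(a);w=-(x-c[0])*np.sin(a)+(y-c[1])*np.cos(a)
        m=(abs(w)<16)&(abs(u)<36)&(h>43)&(h<65)
        U,W,H=u[m],w[m],h[m]
        r=least_squares(lambda p:np.hypot(W-p[0]-p[1]*U,H-p[2])-12,[0,0,45],loss='soft_l1')
        print(nm,m.sum(),"w0 %.1f yaw %.2f z %.1f"%(r.x[0],yaw+np.degrees(r.x[1]),r.x[2]))
p,d=grab_frame("top");cv2.imwrite("pics/e2.png",cv2.resize(p[190:310,320:440],None,fx=4.5,fy=4.5))
E
```

```text
[ 502.79 -215.91   58.78] [0.35 3.6  5.96]
[ 502.83 -215.81   58.48] [-0.32  4.69 15.19]
[ 502.8  -215.81   58.45] [-0.22  3.79 15.9 ]
17.175 [ 502.27 -216.24   57.4 ] [-0.12  0.36 -0.25] 1.0041860994176959
[-0.63  0.43 -0.59]
21.4167 [525.14 315.85 200.  ]
g 163 w0 -0.9 yaw -9.14 z 46.0
spare 163 w0 -0.2 yaw -8.88 z 45.9
p 210 w0 -1.6 yaw -1.12 z 44.8
```

View pics/e1.png

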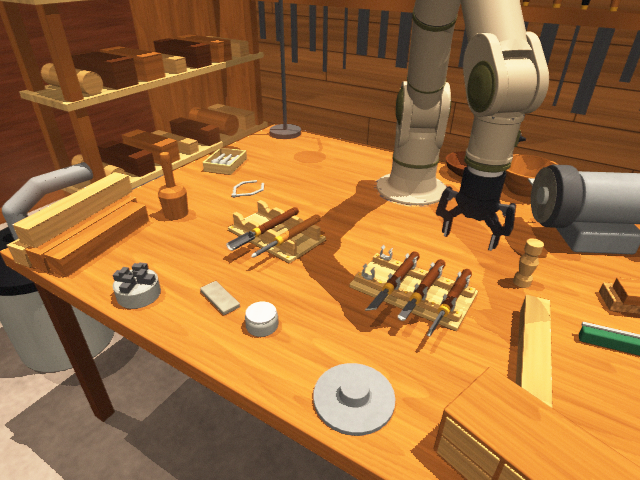

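View pics/e2.png

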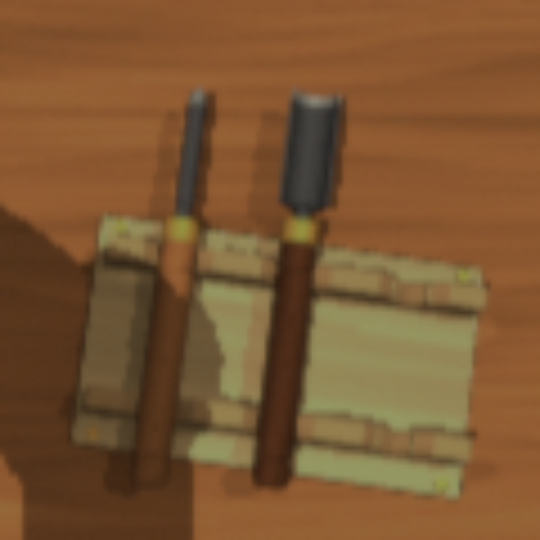

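```bash
python3 - <<'E'
from h import *
np.set_printoptions(precision=2,suppress=True)
servo_line([525,316.5,85],velocity=120)
ok=1
for z in(72,64,58):
    servo_line([525,316.5,z],velocity=60);f=read_force();print(read_eef_pos(),f)
    if abs(f[2])>6: ok=0;break
if ok:
    grasp(20);print(read_t(),read_eef_pos(),read_force(),read_opening())
p,d=grab_frame("scene");cv2.imwrite("pics/f1.png",cv2.resize(p[180:340,360:560],None,fx=4,fy=3.7))
E
```

```text
[524.78 316.36  71.6 ] [0.38 0.31 0.09]
[524.75 316.36  63.53] [-0.47  0.14  0.65]
[524.78 316.37  57.58] [-0.28 -0.02 -0.16]
24.1083 [524.96 314.08  58.29] [-1.19 -7.07  6.52] 0.2741468690857089
```

View pics/f1.png

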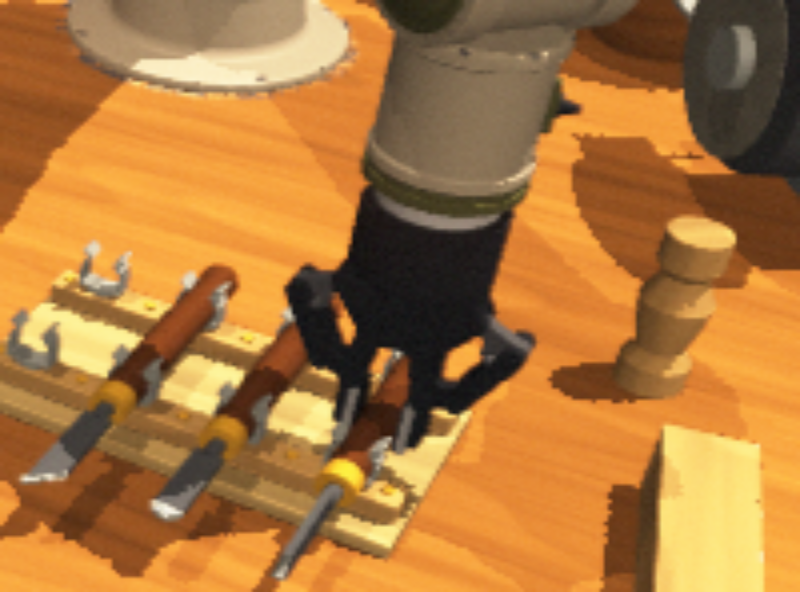

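```bash
python3 - <<'E'
from h import *
np.set_printoptions(precision=2,suppress=True)
servo_line([525,312.3,58],velocity=40);print(read_eef_pos(),read_force(),read_opening())
grasp(90);print(read_t(),read_eef_pos(),read_force(),read_opening())
for z in(64,72,85,110):
    servo_line([525,312.3,z],velocity=40);print(read_eef_pos(),read_force(),read_opening())
servo_line([525,312.3,190],velocity=120);hold(.1)
print(read_t(),read_force(),read_opening())
if read_opening()>.15:
    O=[np.pi,0,np.radians(-8.2)]
    servo_line([490.9,-290,190],O,velocity=180)
    servo_line([490.9,-290,85],velocity=120);hold(.2);print(read_t(),read_eef_pos(),read_force())
p,d=grab_frame("scene");cv2.imwrite("pics/g1.png",cv2.resize(p[130:330,190:480],None,fx=2.7,fy=2.7))
p,d=grab_frame("top");cv2.imwrite("pics/g2.png",cv2.resize(p[190:310,320:440],None,fx=4.5,fy=4.5))
E
```

```text
[525.14 311.86  58.32] [-0.47 -1.98  6.23] 0.2733338684564759
24.6333 [525.23 312.08  58.63] [-1.57 -2.64  9.17] 0.24404435815095885
[524.46 312.3   63.71] [-1.58 -0.2  -5.31] 0.2453122302917587
[524.93 312.51  72.93] [-3.56  0.11  4.47] 0.24412421537265755
[525.34 312.29  85.32] [ 0.67  0.3  -1.97] 0.24830726661819316
[524.96 312.24 110.02] [ 0.41  0.17 -2.37] 0.2424335926796269
27.45 [ 0.16 -0.44 -2.48] 0.2474787516412631
32.175 [ 491.17 -290.22   85.7 ] [ 0.82 -0.53 -1.98]
```

View pics/g1.png

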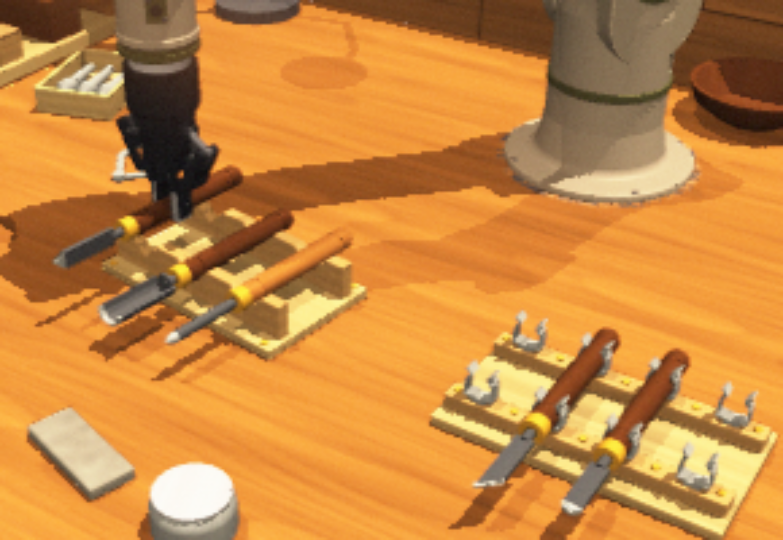

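View pics/g2.png

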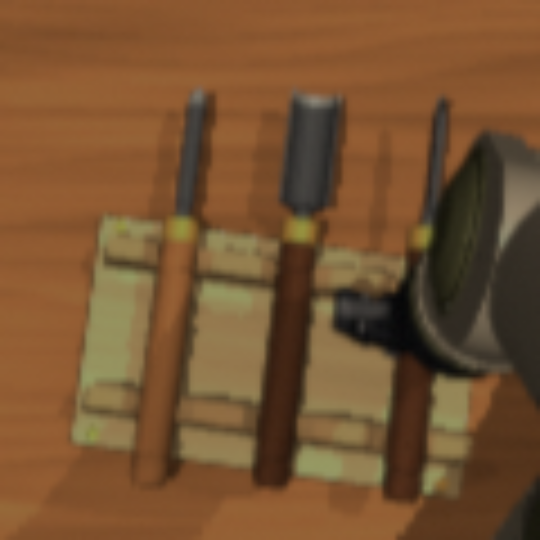

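```bash
python3 - <<'E'
from h import *
np.set_printoptions(precision=2,suppress=True)
y=-290
for z in(70,64,61,60,59,58.5,58,57.5,57,56.5):
    servo_line([490.9,y,z],velocity=40);hold(.15);f=read_force();print(read_eef_pos(),f)
    if abs(f[1])>2.5: y+=np.sign(f[1])*.8
    if f[2]>9: break
p,d=grab_frame("scene");cv2.imwrite("pics/h1.png",cv2.resize(p[130:280,190:390],None,fx=3.9,fy=3.9))
E
```

```text
[ 490.98 -290.02   70.08] [ 0.33 -0.77 -1.88]
[ 490.94 -289.98   64.01] [ 0.95  0.71 -1.82]
[ 490.93 -289.98   61.  ] [ 0.56  0.83 -1.67]
[ 490.92 -289.99   60.02] [ 0.92 -0.71 -2.14]
[ 491.   -289.94   59.01] [ 0.05 -0.11 -0.65]
[ 491.03 -289.86   58.75] [-0.61  2.46  5.51]
[ 491.05 -289.86   58.67] [-1.17  2.59 11.48]
```

View pics/h1.png

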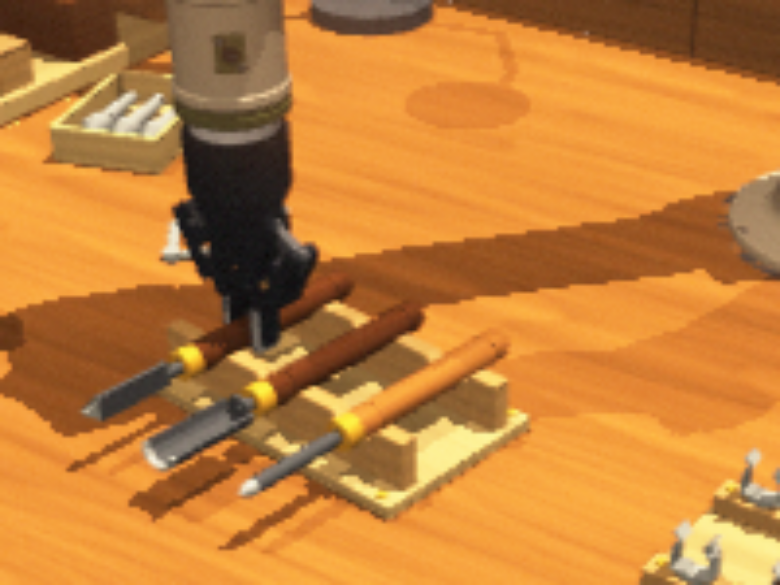

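```bash
python3 - <<'E'
from h import *
np.set_printoptions(precision=2,suppress=True)
grasp(20);hold(.2);open_jaws();hold(.2);print(read_t(),read_eef_pos(),read_force(),read_opening())
servo_line([490.9,-290,75],velocity=60);print(read_force())
servo_line([490.9,-290,300],velocity=180)
reach([480,60,320],[np.pi,0,0])
hold(.3)
p,d=grab_frame("scene");cv2.imwrite("pics/i1.png",p)
X=cloud("scene",d);x,y,h=X[...,0],X[...,1],X[...,2]
from scipy.optimize import least_squares
for nm,c,yaw in(("p",(480,-290),-8.1),("g",(490.7,-216),-8.1),("spare",(501,-142),-8.1),("sk",(512,179),-1.1),("sc",(513,245),-1.1)):
        a=np.radians(yaw);u=(x-c[0])*np.cos(a)+(y-c[1])*np.sin(a);w=-(x-c[0])*np.sin(a)+(y-c[1])*np.cos(a)
        m=(abs(w)<16)&(abs(u)<36)&(h>43)&(h<65)
        if m.sum()<20: print(nm,m.sum()); continue
        U,W,H=u[m],w[m],h[m]
        r=least_squares(lambda p:np.hypot(W-p[0]-p[1]*U,H-p[2])-12,[0,0,45],loss='soft_l1')
        print(nm,m.sum(),"w0 %.1f yaw %.2f z %.1f"%(r.x[0],yaw+np.degrees(r.x[1]),r.x[2]))
p,d=grab_frame("top");cv2.imwrite("pics/i2.png",cv2.resize(p[190:310,320:440],None,fx=4.5,fy=4.5));print(read_t())
E
```

```text
36.7083 [ 490.91 -290.01   58.  ] [ 0.51 -0.78 -0.22] 1.0000624581820994
[ 0.37 -0.36  0.11]
p 149 w0 -0.8 yaw -7.47 z 45.9
g 154 w0 -0.2 yaw -8.02 z 46.0
spare 165 w0 -0.2 yaw -8.10 z 45.6
sk 185 w0 -1.2 yaw -1.21 z 45.2
sc 203 w0 -1.0 yaw -0.97 z 45.2
40.2583
```

View pics/i1.png

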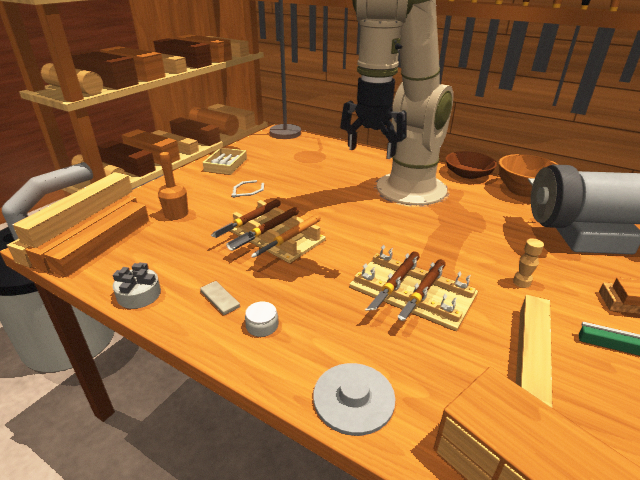

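View pics/i2.png

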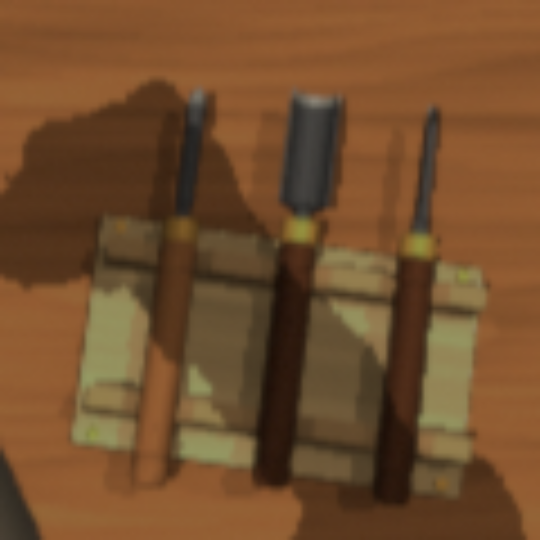

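```bash
python3 -c "
from station import *
finish_job();print(read_t())"
```

```text
the job is handed in; nothing more can be done
the job is handed in; nothing more can be done
```

I laid the roughing gouge in the middle notch and the parting tool in the notch at y = -75 mm. Both have their handles in the notches and their blades to the rest's +x. I lowered each one until it touched the rails, then let go and moved the arm clear. The job was handed in at about 40 s of the 64 s allowed.

My last checks, from the camera images just before handing in:

| Check | Result |
|---|---|
| Handle axis height of both tools | about 46 mm (seat is 45 mm) |
| Yaw relative to the rest | within about 1° |
| Sideways from the notch centres | within about 1 mm |
| Lengthwise from mid-rail | a few mm, judged by eye from the top view |
| Skew, scraper and spindle gouge | sideways position, yaw and height unchanged to within measuring error |
| Other loose things | looked undisturbed in the picture; not measured |

No check failed. The one disagreement was that the gouge touched the side of its notch about 1–2 mm off the camera-based position. I corrected this by the force reading before letting go.

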